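# Re-index a bench stop and lay the sanding block between the stops

## Task

Open the bench stop by one hole so that the oak sanding block fits: pull up the knob of the saddle's spring plunger, slide the saddle away from the end stop, and feel for the very next hole until the pin snaps fully home in it, never forcing the pin against the bar or the sides of its holes. Then set the block down flat on the bar, cork side up, lengthwise between end stop and saddle; leave the other things on the bench alone.

Things in the scene. Friction and masses are not known exactly. Their poses are not given: they have to be found in the camera images.
- bar: drilled aluminium bar, 265 x 46 mm, top 20 mm above the bench, fixed. Origin on the bench near its middle, under its centre line; y runs along it from the end stop to the free end, x across, z up. Four 9.5 mm holes in the centre line, unevenly spaced: y = -60, -20, somewhere from +20 to +44, and +84 mm. The pin starts in the hole at -20; poses do not tell where the next one (the third) is
- end_face (a point): foot of the end stop's face that looks along +y to the saddle, on the bar's top and centre line (y = -100 mm of the bar). The end stop is an oak block 64 mm across, 26 mm along and 22 mm high, screwed on the bar's -y end
- saddle (a joint): grey sliding stop astride the bar, 66 mm across, 60 mm along, top 24 mm above the bar's top. Value in m along the bar's +y from the start (0, pin in its hole), 0.040 to 0.064 at the next hole, away from the end stop. The slide drags with about 2.5 N, and 1 to 2 N more while the pin rides on the bar
- saddle_face (a point): foot of the saddle's face that looks to the end stop, on the bar's top and centre line, 30 mm towards the end stop from the plunger's axis. At the start the gap between the two faces is 50 mm, after the next hole 90 to 114 mm
- plunger (a joint): spring plunger in the saddle's top: lift of the knob in m; 0 = pin fully home, 0.014 = upper end of travel (do not pull beyond). From 0.010 the pin is clear of the bar. The spring pulls down with about 6 N at 0, 10 N at 0.014, more if pulled fast. Let go between holes, the pin rides on the bar's top at 0.009 to 0.010 and drops to 0 by itself once over a hole
- knob_center (a point): centre of the plunger's black mushroom knob: a disc 28 mm across and 18 mm high on a 16 mm neck, axis upright; with the pin home this centre is 76 mm above the bench, 32 mm above the saddle's top. Below the knob is a steel barrel 23 mm across, 12 mm high. Pushing the knob sideways slides the saddle
- pin: the plunger's steel locking pin, 8 mm across, rigid with the knob; origin at the middle of its lower end, z up. In a 9.5 mm hole it stands 9 mm deep with 0.75 mm of play to each side. It should never bear more than 20 N against the bar or a hole's side
- block_center (a point): centre of the loose oak sanding block, 52 mm (its x) by 82 mm (its y, lengthwise) by 34 mm high (its z), cork sole on top, lying flat on the bench, about 110 g
- dome: small glass dome, 92 mm across, 97 mm high, loose; origin under its centre. Bystander
- clamp: purple plastic spring clamp, about 140 mm long, 24 mm high, lying flat, loose. Bystander
- spanner: chrome adjustable spanner, about 180 mm long, 12 mm high, lying flat, loose. Bystander
There are look-alikes about, which are no part of the job. Of the things like the part that bears block_center, leave any that is pink or purple; of the rest the smaller one is meant.

How it is judged (in metres and radians):
On the way, in this order (a step that is already met when the one before it is completed fails the run):
1. the plunger is pulled and its pin is clear of the hole (value of joint plunger above 0.0085 m), for 0.1 s.
2. the saddle has reached the next hole and the pin has snapped fully home in it (value of joint saddle between 0.038 and 0.066 m and value of joint plunger below 0.002 m), for 0.2 s.
At the end, for the whole second after the job is handed in: the saddle stands one hole (38 to 66 mm) further from the end stop with the pin fully home (lifted less than 2 mm); the block lies at rest, cork up and flat (within 0.06 rad) on the bar, lengthwise (within 0.2 rad) between end stop and saddle, its centre within 10 mm of the bar's centre line (all of step 2 and y of block_center in the frame of bar between -0.062 and -0.024 m and x of block_center in the frame of bar between -0.01 and 0.01 m and z of block_center in the frame of bar between 0.034 and 0.04 m and angle between the y axis of block_center and the y axis of bar, either way round below 0.2 rad and angle between block_center's own z axis and vertical below 0.06 rad and linear speed of block below 0.02 m/s); the robot touches nothing.
It fails at once if the pin is forced: more than 20 N between the pin and the bar (contact force between pin and bar above 20 N).
It fails at once if the block is dropped or thrown instead of set down (linear speed of block above 0.6 m/s and contact force between the fingers and block below 0.05 N).
It fails at once if a bystander is moved by more than 15 mm (distance of any of dome, clamp, spanner from where it was at the start of the episode above 0.015 m).
It also fails if it takes over 72 s, if anything falls off the work surface, if the arm or the gripper's body presses on something with over 40 N, if the wrist force passes 120 N, or if a joint passes its speed limit or range.

## Robot

A 6-joint arm with a two-finger parallel gripper is mounted at the origin on the work surface. World frame = base frame: x ahead of the robot, y to its left, z up, the work surface at z = 0. Lengths are in m, angles in degrees, forces in N, time in s.
With the tool pointing down it reaches from about 0.35 to 0.875 m from the base axis. Payload 4.2 kg.
Tool frame: the origin (TCP) lies on the centre line of the jaws, within the pads' length; the fingertips stand tip_reach ahead of it and the grasp point (between the pads) is the TCP (tip_reach is the distance from the TCP to the fingertips, in m); z points along the fingers, y is the line along which they close (so a half turn about z gives the same grasp; the last joint's range is limited). The gripper opens to 87 mm and grips with 3 to 60 N. Pads are 19 mm wide; open, the fingers measure 117 mm over their backs; the gripper's body (75 mm by 190 mm) begins 51 mm behind the grasp point.
Start: joints at [-59.152, 22.042, 0.453, 0, -68.411, -14.817], TCP at [0.173, -0.601, 0.242] pointing down, gripper open.
Joint ranges: [-179.83, 179.83], [-69.29, 118.12], [-61.27, 80.66], [-181.25, 117.63], [-171.15, -9.14], [-177.46, 177.46]. Speed limits (degrees/s): [159.86, 159.86, 180, 180, 180, 180].

## Interface

Orientations are given as a 3x3 rotation matrix whose columns are the frame's x, y, z axes.
In Python, from station import sense, capture, finish_job, tip_reach gives the robot as it stands.
- The arm moves only by the tool arm_command, never from a script. Its argument "deltas" is a list of rows, each a list of 7 numbers: the turn, a rotation vector about the tool's x, y, z in rad, then the shift along the tool's x, y, z in cm, then the closure, from -1 (fully open) to 1 (shut), so that 0 is half open. In form: [[rx, ry, rz, dx, dy, dz, hand], ...]. A call has 1 to 8 rows; each row is the pose to reach, as a shift and turn from the pose commanded when the call began, along the tool's axes at that moment; what a row does not reach only later rows make up. A row lasts 1/12 s, in which the tool goes at most 41.7 mm and 7.16 degrees, less where a joint would pass 70% of its speed; a pose out of reach is approached as far as the arm can. A call with a gripper value outside its range is refused whole. The fingers move at their own pace and stop on an object; the grip force is fixed at half the most. Time passes only in rows, so rows that repeat a pose let the fingers close. It gives the time, the measured TCP pose, the force, the opening and the grip force at its end, in the units of the state.
- sense(): the state, without advancing time (a new reading comes with each control period).
- capture(name): name is "scene" or "side" or "wrist"; returns a dict with "pixels" (384x512x3 uint8, blue, green, red), "fovy" (degrees; the focal length in pixels is half the picture's height over the tangent of half this angle, whatever the lens; pixels are square), "cx", "cy" (the principal point, pixels), "rvec" (rotation vector, rad) and "tvec" (3), from world to camera coordinates, as OpenCV has them. Camera axes: x right, y down, z forward; pixel columns grow to the right and rows downward; lengths in m; the calibration is good to about 2 mm. The wrist camera is an equidistant fisheye: a pixel r from the principal point sees the ray r / f radians off the axis. A picture is of the moment at which its call begins. There is no depth.
- finish_job(): hands the job in; it is judged then, once.
The state is a dict: "time_s": time; "joints": joint angles; "joint_velocities": joint speeds; "effort": joint torques, N m; "tcp_pos": TCP position; "ee_rot": TCP orientation; "wrist_force": force on the tool from outside, world axes, zero at the start; "moment": the same for the moment, N m; "gripper_width": opening from 0.0 (shut) to 1.0 (fully open); "gripper_force": force on a finger pad.
Only numpy, scipy, OpenCV 4.12 (cv2) and the standard library are available. Lean on these libraries where they do the work, as an engineer would, in place of code of your own. Each camera call takes 0.05 s, during which the arm holds its last target. There are 200 camera calls.

## Working session

There is one attempt and no reset: what is moved stays moved. The work goes in short steps, Python scripts to look and compute and a tool call to move; the robot and the scene stay as the last step left them, time stands still between calls to the robot, and variables do not carry over. Pictures are saved under pics/ and viewed, at most 11 in all, crops included, and the job is handed in when it is done.

Besides the shell and the picture viewer there is one more tool, called after "Emit:" by a JSON object that holds its "api" and its "payload", one argument or row to a line. arm_command: Moves the arm, as the interface text tells. Its arguments: {"type":"object","properties":{"deltas":{"type":"array"}},"required":["deltas"]}

```bash
mkdir -p pics
cat > h.py <<'E'
import numpy as np,cv2
from station import sense,capture,finish_job,tip_reach
def K(c):
    f=192/np.tan(np.radians(c["fovy"])/2); return np.array([[f,0,c["cx"]],[0,f,c["cy"]],[0,0,1]])
def ray(c,u,v,fish=False):
    k=K(c);R=cv2.Rodrigues(np.array(c["rvec"],float))[0];t=np.array(c["tvec"],float)
    x=(u-k[0,2])/k[0,0];y=(v-k[1,2])/k[0,0]
    if fish:
        r=np.hypot(x,y)+1e-12;d=np.array([x/r*np.sin(r),y/r*np.sin(r),np.cos(r)])
    else: d=np.array([x,y,1])
    return -R.T@t,R.T@d
def onz(c,u,v,z,fish=False):
    o,d=ray(c,u,v,fish);return o+d*(z-o[2])/d[2]
def proj(c,p,fish=False):
    R=cv2.Rodrigues(np.array(c["rvec"],float))[0];q=R@np.array(p)+np.array(c["tvec"]).ravel();k=K(c)
    if fish:
        r=np.hypot(q[0],q[1]);th=np.arctan2(r,q[2]);return k[0,2]+k[0,0]*th*q[0]/r,k[1,2]+k[0,0]*th*q[1]/r
    return k[0,2]+k[0,0]*q[0]/q[2],k[1,2]+k[0,0]*q[1]/q[2]
E
python3 - <<'E'
from h import *
import pickle
cs={n:capture(n) for n in("scene","side","wrist")}
pickle.dump(cs,open("c0.pkl","wb"))
a=cs["scene"]["pixels"];b=cs["side"]["pixels"]
cv2.imwrite("pics/a.png",cv2.resize(a,(800,600)));cv2.imwrite("pics/b.png",cv2.resize(b,(800,600)))
for n,c in cs.items(): print(n,c["fovy"],c["cx"],c["cy"],ray(c,256,192)[0])
s=sense();print(s["time_s"],s["tcp_pos"],s["ee_rot"],tip_reach,s["gripper_width"])
E
```

```text
scene 55.31439911143472 256.8090239495862 189.7332270332904 [1.16999119 0.54461416 0.87517982]
side 46.90225589026651 259.35340849679193 187.15061032689 [0.14350483 0.62247138 0.79241754]
wrist 65.70646984690485 258.23255101755876 190.82479043295262 [ 0.09453112 -0.62106244  0.38479447]
0.15 [ 0.17249644 -0.60027944  0.24071493] [[-9.61137632e-01 -2.76068938e-01 -6.27063296e-04]
 [-2.76069604e-01  9.61136310e-01  1.60246111e-03]
 [ 1.60303566e-04  1.71329879e-03 -9.99998519e-01]] 0.019 0.999189916699572
```

View pics/a.png

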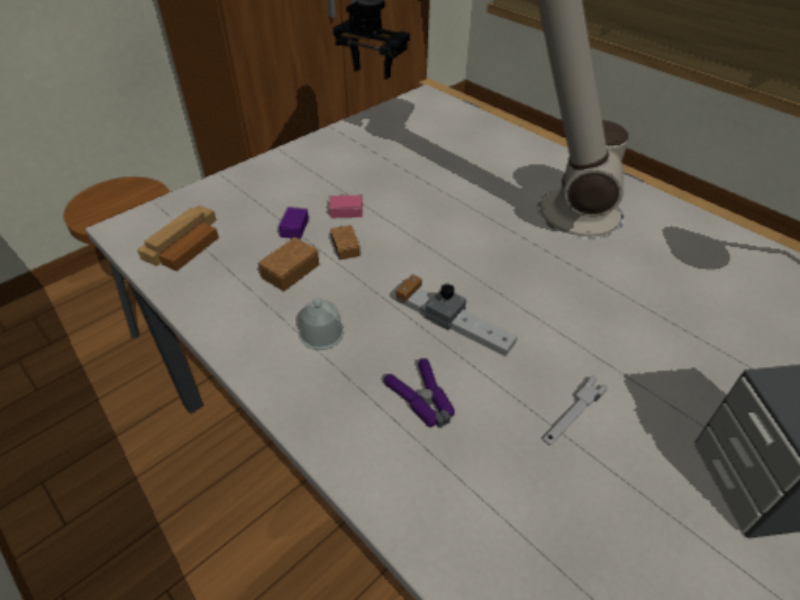

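View pics/b.png

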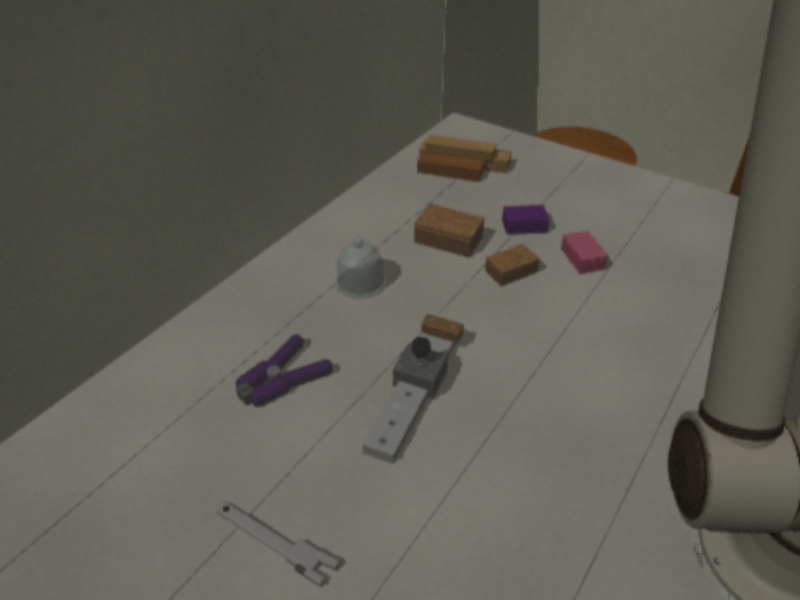

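Scene view (800x600 px): brown blocks at (289,263) large and (345,241) small, purple at (293,222), pink at (345,206). The small brown one at (345,241) is meant, because pink and purple are excluded and it is the smaller of the rest. Knob is at (447,292), saddle at (445,308), end stop at (408,287), and there are dark dots beyond the saddle. Side view: small block (513,264), knob (421,347).

Run:
```python
from h import *
import pickle
cs=pickle.load(open("c0.pkl","rb"))
a=cs["scene"]["pixels"];b=cs["side"]["pixels"]
A=cv2.resize(a[120:240,190:340],(600,480),interpolation=cv2.INTER_CUBIC)   # x4
x0,y0=225,145
p=[cv2.resize(a[120:180,160:260],(400,240),interpolation=cv2.INTER_CUBIC),cv2.resize(a[170:230,245:345],(400,240),interpolation=cv2.INTER_CUBIC),
 cv2.resize(b[150:225,300:350],(0,0),fx=1,fy=1)]
top=np.hstack(p[:2])
q1=cv2.resize(b[150:210,280:380],(400,240),interpolation=cv2.INTER_CUBIC)
q2=cv2.resize(b[195:297,225:310],(286,343),interpolation=cv2.INTER_CUBIC)
can=np.zeros((600,800,3),np.uint8);can[:240,:]=top;can[240:480,:400]=q1;can[240:583,420:706]=q2
cv2.imwrite("pics/c.png",can)
for n,c in (("scene",cs["scene"]),("side",cs["side"])):
    hsv=cv2.cvtColor(c["pixels"],cv2.COLOR_BGR2HSV)
    m=cv2.inRange(hsv,(4,80,40),(22,255,255))
    k,l,st,ce=cv2.connectedComponentsWithStats(m)
    for i in range(1,k):
        if 40<st[i,4]<4000:
            ct=cv2.findContours((l==i).astype(np.uint8),0,2)[0][0]
            print(n,st[i],ce[i].round(1),onz(c,*ce[i],0.02).round(3))
```

```text
scene [312   0  36  20 460] [331.    7.2] [-1.021 -1.001  0.02 ]
scene [229  24  18   6  64] [237.2  26.6] [-0.325 -1.173  0.02 ]
scene [386  78  15  15 124] [393.1  84.9] [-0.393 -0.144  0.02 ]
scene [ 398   95  114   67 2048] [456.8 127.3] [-0.277  0.22   0.02 ]
scene [372 111  22  15 119] [384.1 117.5] [-0.122 -0.021  0.02 ]
scene [  88  132   52   41 1242] [115.5 152.6] [ 0.808 -0.574  0.02 ]
scene [212 144  18  22 295] [220.7 154.5] [ 0.532 -0.3    0.02 ]
scene [166 152  38  34 811] [184.6 168.4] [ 0.674 -0.328  0.02 ]
scene [253 176  17  17 153] [261.2 183.9] [ 0.533 -0.086  0.02 ]
side [341  81  67  25 811] [378.4  90.7] [ 0.584 -0.811  0.02 ]
side [ 267   86   60   30 1254] [294.5 100.7] [ 0.798 -0.579  0.02 ]
side [467  89  13  36 140] [472.8 111.1] [ 0.266 -0.855  0.02 ]
side [ 265  131   45   33 1027] [286.8 146.6] [ 0.678 -0.329  0.02 ]
side [311 156  34  26 575] [327.2 168.5] [ 0.529 -0.302  0.02 ]
side [270 201  26  18 278] [282.4 209.6] [ 0.546 -0.088  0.02 ]
side [443 280   8  31  58] [447.4 295.1] [ 0.124 -0.059  0.02 ]
```

View pics/c.png

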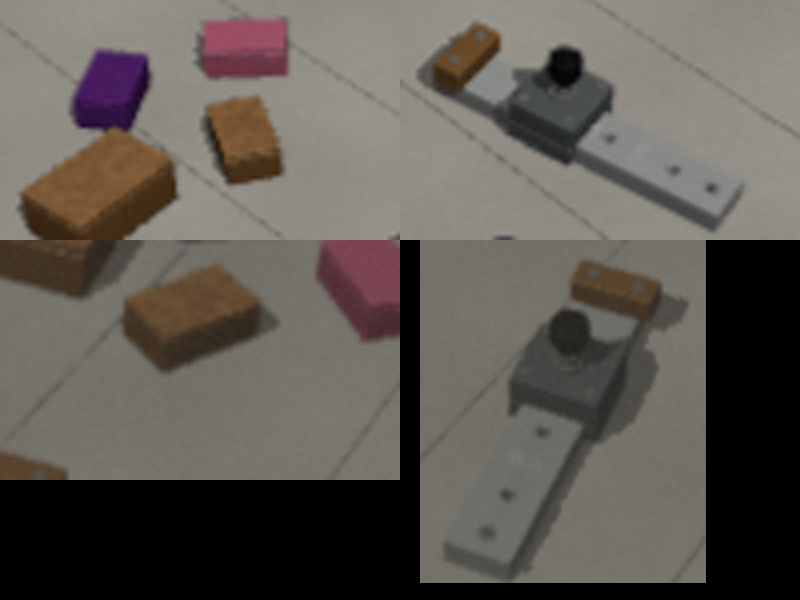

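The enlarged crop confirms the small brown block with a flat cork top. Crop pixels: block (243,140) in the top-left panel and (192,318) in the side panel. The knob is at (565,66), and the holes beyond the saddle are at (611,138), (674,170) and (711,188).

Run:
```python
from h import *
import pickle
cs=pickle.load(open("c0.pkl","rb"));S=cs["scene"];D=cs["side"]
f=lambda X,Y:(245+(X-400)/4,170+Y/4); g=lambda X,Y:(225+(X-420)/3.365,195+(Y-240)/3.363)
h=lambda X,Y:(160+X/4,120+Y/4); k=lambda X,Y:(280+X/4,150+(Y-240)/4)
def pr(n,ps,c,fn,z): 
    r=np.array([onz(c,*fn(*p),z)[:2] for p in ps]);print(n,(r*1000).round(0).tolist());return r
H1=pr("holes",[(611,138),(674,170),(711,188)],S,f,.02);H2=pr("holes",[(542,432),(508,494),(488,533)],D,g,.02)
S1=pr("screws",[(480,37),(455,60)],S,f,.042);S2=pr("screws",[(637,286),(592,273)],D,g,.042)
pr("knob",[(565,66)],S,f,.076);pr("knob",[(570,332)],D,g,.076)
B1=pr("blk",[(208,105),(262,97),(280,145),(227,158)],S,h,.034);B2=pr("blk",[(125,297),(215,265),(260,303),(160,345)],D,k,.034)
for B in(B1,B2):
    r=cv2.minAreaRect((B*1000).astype(np.float32));print(r)
H=(H1+H2)/2;sc=(S1+S2).mean(0)/2;d=H[1]-sc;print("bar dir",np.degrees(np.arctan2(d[1],d[0])),np.linalg.norm(d),np.linalg.norm(H-sc,axis=1))
W=cs["wrist"];print(W["rvec"],W["tvec"])
```

```text
holes [[514.0, 62.0], [504.0, 119.0], [498.0, 151.0]]
holes [[512.0, 60.0], [501.0, 116.0], [494.0, 149.0]]
screws [[524.0, -77.0], [559.0, -72.0]]
screws [[521.0, -80.0], [556.0, -73.0]]
knob [[526.0, 18.0]]
knob [[519.0, 16.0]]
blk [[535.0, -346.0], [491.0, -321.0], [524.0, -256.0], [571.0, -275.0]]
blk [[568.0, -277.0], [532.0, -346.0], [486.0, -324.0], [522.0, -244.0]]
((530.1582641601562, -298.8182067871094), (79.7849349975586, 50.873130798339844), 63.34852600097656)
((527.87890625, -295.42138671875), (88.01468658447266, 55.4852409362793), 63.98653030395508)
bar dir 101.00050164263484 0.19704261157641265 [0.13931887 0.19704261 0.2300929 ]
[-1.77042439 -2.34722413 -0.35566649] [ 0.62295464 -0.03773061  0.39144014]
```

Emit:
{"api": "arm_command", "payload": {
  "deltas": [
    [0,0,-1.48,-50.6,49.5,6,-1],
    [0,0,-1.48,-50.6,49.5,6,-1],
    [0,0,-1.48,-50.6,49.5,6,-1],
    [0,0,-1.48,-50.6,49.5,6,-1],
    [0,0,-1.48,-50.6,49.5,6,-1],
    [0,0,-1.48,-50.6,49.5,6,-1],
    [0,0,-1.48,-50.6,49.5,6,-1],
    [0,0,-1.48,-50.6,49.5,6,-1]
  ]
}}

```text
time_s: 0.82
tcp_pos: [0.337, -0.31, 0.2132]
ee_rot: [[-0.281, -0.96, 0.0], [-0.96, 0.281, 0.0], [-0.0, -0.0, -1.0]]
wrist_force: [1.3, -0.6, 0.2]
gripper_width: 0.996
gripper_force: 0.0
```

```bash
cat >> h.py <<'E'
from scipy.spatial.transform import Rotation as Ro
def goal(x,y,z,yaw,s=None):
    "delta to pose: tool down, tool y at world angle yaw (deg)"
    s=s or sense();R=np.array(s["ee_rot"]);a=np.radians(yaw)
    Y=np.array([np.cos(a),np.sin(a),0]);Z=np.array([0,0,-1.]);G=np.c_[np.cross(Y,Z),Y,Z]
    print("t",round(s["time_s"],2),"tcp",np.round(s["tcp_pos"],4),"F",np.round(s["wrist_force"],2),"w",round(s["gripper_width"],3),"gf",np.round(s["gripper_force"],1))
    print("turn",Ro.from_matrix(R.T@G).as_rotvec().round(3),"cm",(R.T@(np.array([x,y,z])-s["tcp_pos"])*100).round(2),"joints",np.round(s["joints"],0))
E
python3 -c "
from h import *
goal(.522,.016,.18,191)"
```

```text
t 0.82 tcp [ 0.337  -0.31    0.2132] F [ 1.25 -0.6   0.18] w 0.996 gf 0.0
turn [-0.     0.    -0.477] cm [-36.48  -8.58   3.33] joints [-22.   7. -24.  -0. -58.   6.]
```

Emit:
{"api": "arm_command", "payload": {
  "deltas": [
    [0,0,-0.477,-36.5,-8.6,3.3,-1],
    [0,0,-0.477,-36.5,-8.6,3.3,-1],
    [0,0,-0.477,-36.5,-8.6,3.3,-1],
    [0,0,-0.477,-36.5,-8.6,3.3,-1],
    [0,0,-0.477,-36.5,-8.6,3.3,-1],
    [0,0,-0.477,-36.5,-8.6,3.3,-1],
    [0,0,-0.477,-36.5,-8.6,3.3,-1],
    [0,0,-0.477,-36.5,-8.6,3.3,-1]
  ]
}}

```text
time_s: 1.48
tcp_pos: [0.5027, -0.022, 0.184]
ee_rot: [[0.185, -0.983, -0.0], [-0.983, -0.185, 0.0], [-0.0, 0.0, -1.0]]
wrist_force: [0.8, -0.3, 0.0]
gripper_width: 1.001
gripper_force: 0.0
```

Emit:
{"api": "arm_command", "payload": {
  "deltas": [
    [0,0,0,0,0,0,-1],
    [0,0,0,0,0,0,-1]
  ]
}}

```text
time_s: 1.65
tcp_pos: [0.5029, -0.0222, 0.1834]
ee_rot: [[0.188, -0.982, -0.001], [-0.982, -0.188, -0.0], [-0.0, 0.001, -1.0]]
wrist_force: [-0.5, 0.1, 0.2]
gripper_width: 0.997
gripper_force: 0.0
```

Run:
```python
from h import *
import pickle
goal(.522,.016,.13,191)
W=capture("wrist");pickle.dump(W,open("w1.pkl","wb"));cv2.imwrite("pics/d.png",cv2.resize(W["pixels"],(768,576)))
print(ray(W,256,192)[0],proj(W,(.522,.016,.076),True))
```

```text
t 1.65 tcp [ 0.5029 -0.0222  0.1834] F [-0.5   0.12  0.17] w 0.997 gf 0.0
turn [ 0.001  0.    -0.003] cm [-3.4  -2.61  5.34] joints [ 16.  13. -21.  -0. -56.  -5.]
[ 0.51870532 -0.1003345   0.32762253] (np.float64(231.09081376427343), np.float64(228.09701440089114))
```

View pics/d.png

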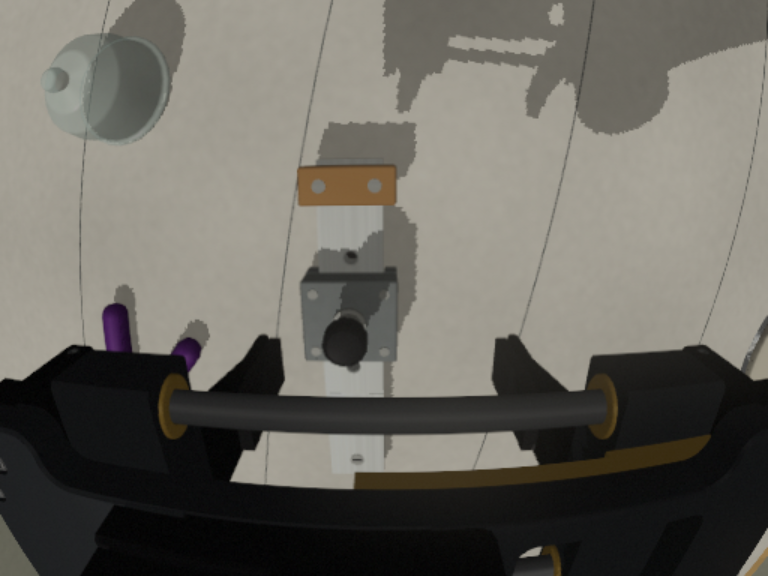

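Wrist view (768x576): knob at (346,341), end-stop screws at (318,186) and (375,185), hole -60 at (351,257), next hole at (353,366), and the end screw at (357,459).

Run:
```python
from h import *
import pickle
W=pickle.load(open("w1.pkl","rb"))
q=lambda X,Y,z:onz(W,X/1.5,Y/1.5,z,True)[:2]
s=(q(318,186,.042)+q(375,185,.042))/2
h60=q(351,257,.02);h3=q(353,366,.02);sl=q(357,459,.02);k=q(346,341,.078)
for n,p in(("s",s),("h60",h60),("h3",h3),("slot",sl),("knob",k)):print(n,p.round(4),np.linalg.norm(p-s).round(4))
d=sl-h60;print(np.degrees(np.arctan2(d[1],d[0])));d=sl-s;print(np.degrees(np.arctan2(d[1],d[0])))
d/=np.linalg.norm(d);print("knob pred",h60+40*d/1000, "h3 y",(h3-h60)@d*1000-60)
goal(*k,.105,191)
```

```text
s [ 0.5404 -0.0753] 0.0
h60 [ 0.5302 -0.0239] 0.0524
h3 [0.5148 0.0611] 0.1387
slot [0.4973 0.1522] 0.2316
knob [0.5225 0.0144] 0.0915
100.58337749483367
100.72615054884487
knob pred [0.52271252 0.01542521] h3 y 26.319496948996488
t 1.7 tcp [ 0.5021 -0.0234  0.1835] F [-0.37  0.87 -1.21] w 0.998 gf 0.0
turn [ 0.002  0.    -0.004] cm [-3.33 -2.72  7.85] joints [ 16.  13. -21.  -0. -56.  -5.]
```

Emit:
{"api": "arm_command", "payload": {
  "deltas": [
    [0,0,0,-3.35,-2.7,3,-1],
    [0,0,0,-3.35,-2.7,5,-1],
    [0,0,0,-3.35,-2.7,8,-1],
    [0,0,0,-3.35,-2.7,10.6,-1],
    [0,0,0,-3.35,-2.7,10.6,-1],
    [0,0,0,-3.35,-2.7,10.6,-1],
    [0,0,0,-3.35,-2.7,10.6,-1]
  ]
}}

```text
time_s: 2.28
tcp_pos: [0.5236, 0.0132, 0.0797]
ee_rot: [[0.184, -0.983, 0.002], [-0.983, -0.184, 0.0], [0.0, -0.002, -1.0]]
wrist_force: [0.1, -0.5, 0.2]
gripper_width: 1.003
gripper_force: 0.0
```

Run:
```python
from h import *
W=capture("wrist");cv2.imwrite("pics/e.png",cv2.resize(W["pixels"],(768,576))[200:560])
goal(.5226,.015,.077,190.7)
```

```text
t 2.33 tcp [0.5239 0.0134 0.0802] F [ 0.79 -0.64  0.74] w 1.0 gf 0.0
turn [-0.004  0.    -0.001] cm [-0.18  0.1   0.32] joints [ 19.  23. -26.   0. -42.  -9.]
```

View pics/e.png

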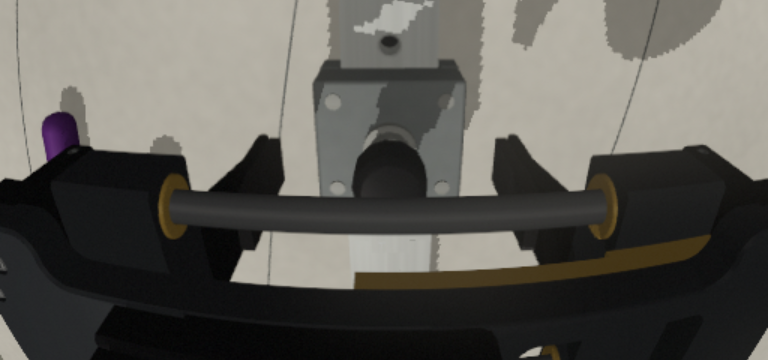

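The knob at (390,165) sits centred between the fingers, midpoint (390,185). I'll close on it.

Emit:
{"api": "arm_command", "payload": {
  "deltas": [
    [0,0,0,-0.15,0,0.3,0.2],
    [0,0,0,-0.15,0,0.3,0.2],
    [0,0,0,-0.15,0,0.3,0.2],
    [0,0,0,-0.15,0,0.3,0.3],
    [0,0,0,-0.15,0,0.3,0.4],
    [0,0,0,-0.15,0,0.3,0.6],
    [0,0,0,-0.15,0,0.3,0.6],
    [0,0,0,-0.15,0,0.3,0.6]
  ]
}}

```text
time_s: 3.0
tcp_pos: [0.5224, 0.0153, 0.0751]
ee_rot: [[0.185, -0.983, -0.0], [-0.983, -0.185, -0.0], [0.0, 0.0, -1.0]]
wrist_force: [0.0, -0.9, -0.1]
gripper_width: 0.478
gripper_force: 0.0
```

Emit:
{"api": "arm_command", "payload": {
  "deltas": [
    [0,0,0,0,0,0,1],
    [0,0,0,0,0,0,1],
    [0,0,0,0,0,0,1],
    [0,0,0,0,0,0,1]
  ]
}}

```text
time_s: 3.33
tcp_pos: [0.5226, 0.0153, 0.0751]
ee_rot: [[0.185, -0.983, 0.0], [-0.983, -0.185, 0.0], [0.0, -0.0, -1.0]]
wrist_force: [1.3, -0.4, -0.5]
gripper_width: 0.306
gripper_force: 30.0
```

Gripped with little side load. Now I lift slowly by 11.5 mm.

Emit:
{"api": "arm_command", "payload": {
  "deltas": [
    [0,0,0,0,0,-0.2,1],
    [0,0,0,0,0,-0.4,1],
    [0,0,0,0,0,-0.6,1],
    [0,0,0,0,0,-0.8,1],
    [0,0,0,0,0,-1.0,1],
    [0,0,0,0,0,-1.15,1],
    [0,0,0,0,0,-1.15,1],
    [0,0,0,0,0,-1.15,1]
  ]
}}

```text
time_s: 4.0
tcp_pos: [0.5225, 0.0153, 0.0867]
ee_rot: [[0.185, -0.983, 0.0], [-0.983, -0.185, 0.0], [-0.0, -0.0, -1.0]]
wrist_force: [4.7, 0.3, -10.3]
gripper_width: 0.307
gripper_force: 30.0
```

Run:
```python
from h import *
W=capture("wrist");cv2.imwrite("pics/f.png",cv2.resize(W["pixels"],(768,576))[200:560])
goal(.5226,.015,.0865,190.7)
```

```text
t 4.05 tcp [0.5225 0.0153 0.0867] F [  4.31  -0.15 -11.09] w 0.306 gf 30.0
turn [-0.     0.    -0.001] cm [ 0.03 -0.01  0.02] joints [ 19.  22. -25.  -0. -43.  -9.]
```

View pics/f.png

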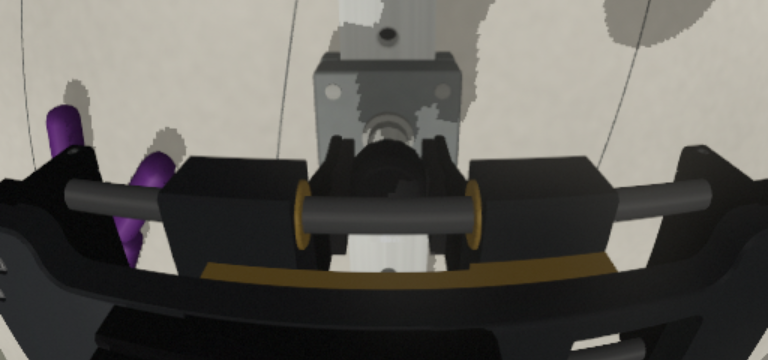

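The knob (390,165) is held between the pads with the barrel neck visible, so the plunger is lifted. Next I slide 42 mm.

Emit:
{"api": "arm_command", "payload": {
  "deltas": [
    [0,0,0,-0.3,0,0,1],
    [0,0,0,-0.9,0,0,1],
    [0,0,0,-1.5,0,0,1],
    [0,0,0,-2.1,0,0,1],
    [0,0,0,-2.7,0,0,1],
    [0,0,0,-3.3,0,0,1],
    [0,0,0,-3.8,0,0,1],
    [0,0,0,-4.2,0,0,1]
  ]
}}

```text
time_s: 4.72
tcp_pos: [0.5146, 0.0566, 0.0867]
ee_rot: [[0.185, -0.983, -0.0], [-0.983, -0.185, -0.001], [0.0, 0.0, -1.0]]
wrist_force: [5.2, -2.0, -9.4]
gripper_width: 0.31
gripper_force: 30.0
```

Emit:
{"api": "arm_command", "payload": {
  "deltas": [
    [0,0,0,0,0,0,1],
    [0,0,0,0,0,0.05,1],
    [0,0,0,0,0,0.1,1],
    [0,0,0,0,0,0.1,1]
  ]
}}

```text
time_s: 5.05
tcp_pos: [0.5145, 0.0569, 0.0856]
ee_rot: [[0.185, -0.983, -0.0], [-0.983, -0.185, 0.001], [-0.001, -0.0, -1.0]]
wrist_force: [3.0, 3.8, -9.6]
gripper_width: 0.305
gripper_force: 30.0
```

Run:
```python
from h import *
W=capture("wrist");cv2.imwrite("pics/g.png",cv2.resize(W["pixels"],(768,576))[50:450])
goal(.5147,.0564,.0855,190.7)
```

```text
t 5.1 tcp [0.5145 0.0568 0.0856] F [ 2.76  3.75 -9.43] w 0.311 gf 30.0
turn [ 0.     0.001 -0.001] cm [ 0.04 -0.01  0.01] joints [ 24.  22. -26.  -0. -42. -14.]
```

View pics/g.png

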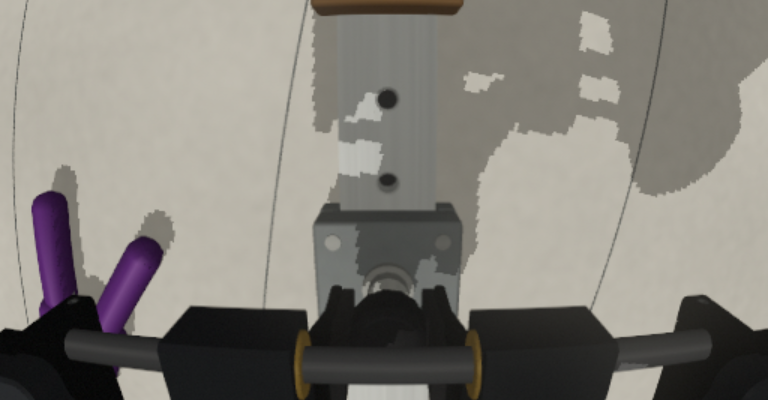

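The saddle (388,260) has moved clear, and both the -60 hole (387,99) and the old -20 hole (388,180) are visible. I'll lower onto the bar by feel.

Emit:
{"api": "arm_command", "payload": {
  "deltas": [
    [0,0,0,0,0,0.05,1],
    [0,0,0,0,0,0.05,1],
    [0,0,0,0,0,0.05,1]
  ]
}}

```text
time_s: 5.35
tcp_pos: [0.5146, 0.0566, 0.0851]
ee_rot: [[0.185, -0.983, -0.0], [-0.983, -0.185, 0.0], [-0.0, 0.0, -1.0]]
wrist_force: [2.5, 3.2, -9.1]
gripper_width: 0.311
gripper_force: 30.0
```

Emit:
{"api": "arm_command", "payload": {
  "deltas": [
    [0,0,0,0,0,0.04,1],
    [0,0,0,0,0,0.04,1],
    [0,0,0,0,0,0.04,1]
  ]
}}

```text
time_s: 5.6
tcp_pos: [0.5146, 0.0566, 0.0849]
ee_rot: [[0.185, -0.983, -0.0], [-0.983, -0.185, 0.0], [-0.0, 0.0, -1.0]]
wrist_force: [1.9, 3.9, -7.5]
gripper_width: 0.31
gripper_force: 30.0
```

Emit:
{"api": "arm_command", "payload": {
  "deltas": [
    [0,0,0,0,0,0.03,1],
    [0,0,0,0,0,0.03,1],
    [0,0,0,0,0,0.03,1]
  ]
}}

```text
time_s: 5.85
tcp_pos: [0.5146, 0.0565, 0.0848]
ee_rot: [[0.185, -0.983, 0.0], [-0.983, -0.185, -0.0], [0.0, -0.0, -1.0]]
wrist_force: [0.9, 2.9, -5.1]
gripper_width: 0.312
gripper_force: 30.0
```

Emit:
{"api": "arm_command", "payload": {
  "deltas": [
    [0,0,0,-0.05,0,0,1],
    [0,0,0,-0.1,0,0,1],
    [0,0,0,-0.15,0,0,1],
    [0,0,0,-0.15,0,0,1]
  ]
}}

```text
time_s: 6.18
tcp_pos: [0.5145, 0.0572, 0.0847]
ee_rot: [[0.185, -0.983, -0.0], [-0.983, -0.185, -0.001], [0.001, 0.0, -1.0]]
wrist_force: [3.3, -4.1, -4.0]
gripper_width: 0.31
gripper_force: 30.0
```

Emit:
{"api": "arm_command", "payload": {
  "deltas": [
    [0,0,0,-0.05,0,0,1],
    [0,0,0,-0.1,0,0,1],
    [0,0,0,-0.1,0,0,1]
  ]
}}

```text
time_s: 6.43
tcp_pos: [0.5143, 0.0582, 0.0846]
ee_rot: [[0.185, -0.983, -0.0], [-0.983, -0.185, -0.001], [0.001, 0.0, -1.0]]
wrist_force: [3.6, -4.2, -6.5]
gripper_width: 0.309
gripper_force: 30.0
```

Emit:
{"api": "arm_command", "payload": {
  "deltas": [
    [0,0,0,-0.05,0,0,1],
    [0,0,0,-0.07,0,0,1],
    [0,0,0,-0.07,0,0,1]
  ]
}}

```text
time_s: 6.68
tcp_pos: [0.514, 0.0595, 0.084]
ee_rot: [[0.184, -0.983, -0.0], [-0.983, -0.184, -0.0], [-0.0, 0.0, -1.0]]
wrist_force: [4.9, -2.1, -8.5]
gripper_width: 0.312
gripper_force: 30.0
```

Emit:
{"api": "arm_command", "payload": {
  "deltas": [
    [0,0,0,0,0,0.03,1],
    [0,0,0,0,0,0.06,1],
    [0,0,0,0,0,0.06,1]
  ]
}}

```text
time_s: 6.93
tcp_pos: [0.514, 0.0597, 0.0836]
ee_rot: [[0.185, -0.983, -0.0], [-0.983, -0.185, -0.0], [0.0, 0.0, -1.0]]
wrist_force: [3.5, -1.7, -9.1]
gripper_width: 0.309
gripper_force: 30.0
```

The pin is free in the hole: the full spring load is back below the contact height. I'll nudge toward the hole's middle and lower.

Emit:
{"api": "arm_command", "payload": {
  "deltas": [
    [0,0,0,-0.02,0,0.05,1],
    [0,0,0,-0.04,0,0.1,1],
    [0,0,0,-0.04,0,0.15,1],
    [0,0,0,-0.04,0,0.15,1]
  ]
}}

```text
time_s: 7.27
tcp_pos: [0.5139, 0.0601, 0.0823]
ee_rot: [[0.185, -0.983, -0.0], [-0.983, -0.185, -0.0], [-0.0, 0.0, -1.0]]
wrist_force: [3.8, -2.2, -8.1]
gripper_width: 0.307
gripper_force: 30.0
```

Emit:
{"api": "arm_command", "payload": {
  "deltas": [
    [0,0,0,0,0,0.1,1],
    [0,0,0,0,0,0.2,1],
    [0,0,0,0,0,0.3,1],
    [0,0,0,0,0,0.3,1]
  ]
}}

```text
time_s: 7.6
tcp_pos: [0.5139, 0.0601, 0.0793]
ee_rot: [[0.185, -0.983, -0.0], [-0.983, -0.185, 0.0], [-0.0, 0.0, -1.0]]
wrist_force: [3.3, -0.8, -7.1]
gripper_width: 0.306
gripper_force: 30.0
```

Emit:
{"api": "arm_command", "payload": {
  "deltas": [
    [0,0,0,0,0,0.1,1],
    [0,0,0,0,0,0.2,1],
    [0,0,0,0,0,0.3,1],
    [0,0,0,0,0,0.3,1]
  ]
}}

```text
time_s: 7.93
tcp_pos: [0.5139, 0.0601, 0.0763]
ee_rot: [[0.185, -0.983, -0.0], [-0.983, -0.185, 0.0], [-0.0, 0.0, -1.0]]
wrist_force: [3.3, -2.0, -6.8]
gripper_width: 0.309
gripper_force: 30.0
```

Lift is now about 1 mm. I'll release, let it snap home, and then rise.

Emit:
{"api": "arm_command", "payload": {
  "deltas": [
    [0,0,0,0,0,0.08,1],
    [0,0,0,0,0,0.08,0.3],
    [0,0,0,0,0,0.08,0],
    [0,0,0,0,0,0.08,-1],
    [0,0,0,0,0,0.08,-1],
    [0,0,0,0,0,0.08,-1],
    [0,0,0,0,0,0.08,-1],
    [0,0,0,0,0,0.08,-1]
  ]
}}

```text
time_s: 8.6
tcp_pos: [0.514, 0.0602, 0.0758]
ee_rot: [[0.185, -0.983, 0.0], [-0.983, -0.185, 0.0], [-0.0, -0.0, -1.0]]
wrist_force: [0.5, 0.4, -0.6]
gripper_width: 0.718
gripper_force: 0.0
```

Emit:
{"api": "arm_command", "payload": {
  "deltas": [
    [0,0,0,0,0,-2,-1],
    [0,0,0,0,0,-5,-1],
    [0,0,0,0,0,-9,-1],
    [0,0,0,0,0,-11,-1],
    [0,0,0,0,0,-11,-1]
  ]
}}

```text
time_s: 9.02
tcp_pos: [0.517, 0.061, 0.1912]
ee_rot: [[0.186, -0.982, 0.011], [-0.983, -0.186, 0.003], [-0.001, -0.011, -1.0]]
wrist_force: [0.4, 0.1, 0.4]
gripper_width: 0.99
gripper_force: 0.0
```

Run:
```python
from h import *
a=capture("scene")["pixels"];b=capture("side")["pixels"];W=capture("wrist")["pixels"]
f=lambda p,s:cv2.resize(p,None,fx=s,fy=s,interpolation=cv2.INTER_CUBIC)
can=np.zeros((600,800,3),np.uint8);can[:240,:400]=f(a[160:220,240:340],4);can[240:560,:400]=f(b[190:270,220:320],4);can[:300,400:800]=f(W,400/512)
cv2.imwrite("pics/i.png",can)
# block approach: grip across 52 mm; tool y at 153.7
goal(.529,-.297,.12,153.7)
```

```text
t 9.17 tcp [0.5133 0.06   0.185 ] F [-0.18  0.07 -0.85] w 0.998 gf 0.0
turn [0.001 0.    0.645] cm [35.38  5.03  6.5 ] joints [ 25.  15. -19.  -0. -56. -14.]
```

View pics/i.png

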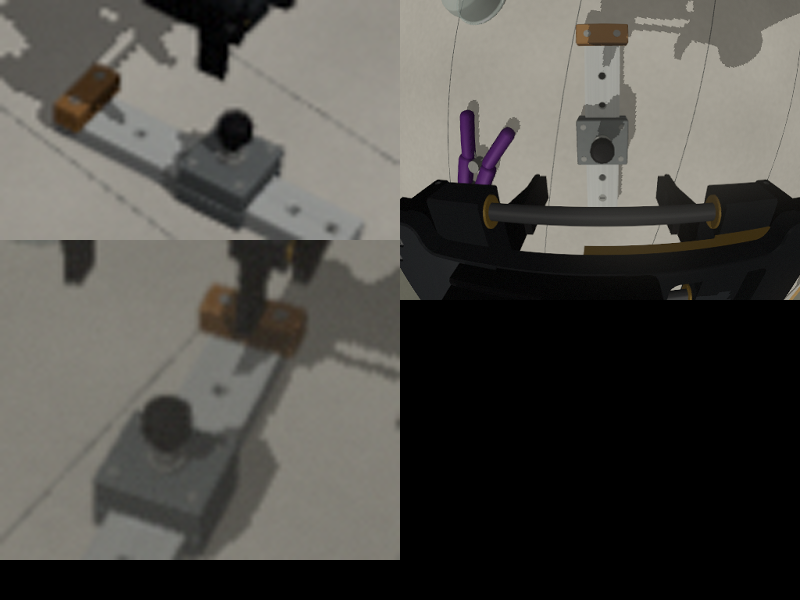

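The saddle is over the next hole: knob at crop (234,131) in the scene panel and (165,422) in the side panel, sitting low on its barrel. I'll check its height numerically while moving on to the block.

Emit:
{"api": "arm_command", "payload": {
  "deltas": [
    [0,0,0.645,35.4,5.0,0,-1],
    [0,0,0.645,35.4,5.0,0,-1],
    [0,0,0.645,35.4,5.0,0,-1],
    [0,0,0.645,35.4,5.0,0,-1],
    [0,0,0.645,35.4,5.0,0,-1],
    [0,0,0.645,35.4,5.0,0,-1],
    [0,0,0.645,35.4,5.0,0,-1],
    [0,0,0.645,35.4,5.0,0,-1]
  ]
}}

```text
time_s: 9.83
tcp_pos: [0.5279, -0.2746, 0.1834]
ee_rot: [[-0.443, -0.896, -0.004], [-0.896, 0.443, 0.001], [0.001, 0.004, -1.0]]
wrist_force: [0.3, 0.3, -0.3]
gripper_width: 1.002
gripper_force: 0.0
```

Emit:
{"api": "arm_command", "payload": {
  "deltas": [
    [0,0,0,0,0,0,-1],
    [0,0,0,0,0,0,-1],
    [0,0,0,0,0,0,-1]
  ]
}}

```text
time_s: 10.08
tcp_pos: [0.5281, -0.2728, 0.1836]
ee_rot: [[-0.444, -0.896, -0.004], [-0.896, 0.444, 0.001], [0.001, 0.004, -1.0]]
wrist_force: [0.7, -0.6, -0.3]
gripper_width: 1.002
gripper_force: 0.0
```

Run:
```python
from h import *
import pickle
S=capture("scene");D=capture("side");c0=pickle.load(open("c0.pkl","rb"))
def knob(c,pred):
    u,v=proj(c,pred);g=cv2.cvtColor(c["pixels"],cv2.COLOR_BGR2GRAY);x,y=int(u)-12,int(v)-12
    m=(g[y:y+24,x:x+24]<45).astype(np.uint8);k,l,st,ce=cv2.connectedComponentsWithStats(m);i=1+st[1:,4].argmax();return ce[i]+[x,y],st[i,4]
def tri(S,D,p):
    a,na=knob(S,p);b,nb=knob(D,p);o1,d1=ray(S,*a);o2,d2=ray(D,*b)
    t=np.linalg.lstsq(np.c_[d1,-d2],o2-o1,rcond=None)[0];return ((o1+d1*t[0]+o2+d2*t[1])/2).round(4),na,nb
print("start",tri(c0["scene"],c0["side"],(.522,.016,.076)),"now",tri(S,D,(.514,.0605,.076)))
W=capture("wrist");im=W["pixels"];pickle.dump(W,open("w2.pkl","wb"))
m=cv2.inRange(cv2.cvtColor(im,cv2.COLOR_BGR2HSV),(4,70,60),(25,255,255))
u,v=map(int,proj(W,(.529,-.297,.034),True));k,l,st,ce=cv2.connectedComponentsWithStats(m);i=l[v,u];print((u,v),i,st[i])
ct=max(cv2.findContours((l==i).astype(np.uint8),0,1)[0],key=cv2.contourArea).reshape(-1,2)
w=np.array([onz(W,*p,.034,True)[:2]*1000 for p in ct],np.float32);print(cv2.minAreaRect(w))
cv2.imwrite("pics/j.png",cv2.resize(im,(768,576)))
goal(.529,-.297,.12,153.7)
```

```text
start (array([0.5235, 0.0111, 0.0686]), np.int32(73), np.int32(117)) now (array([0.5141, 0.057 , 0.07  ]), np.int32(71), np.int32(112))
(246, 158) 8 [ 218  114   52   81 4084]
((529.9671020507812, -301.850341796875), (82.51805877685547, 51.343788146972656), 63.84337615966797)
t 10.23 tcp [ 0.5291 -0.2716  0.1851] F [ 0.49  0.43 -0.8 ] w 0.999 gf 0.0
turn [ 0.001 -0.     0.002] cm [ 2.28 -1.12  6.51] joints [-12.  22.  -9.  -0. -60. -15.]
```

View pics/j.png

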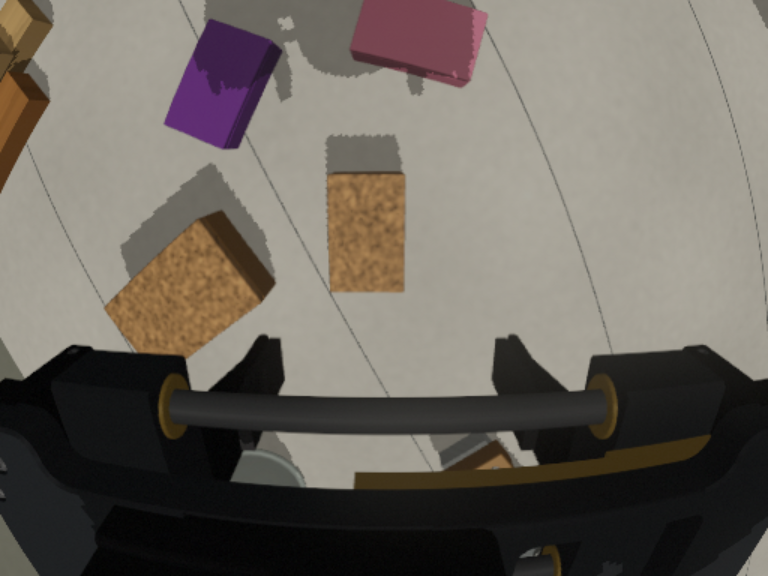

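Wrist view: the small cork-topped block is at (366,232), aligned with the fingers. The big block at (195,290) clears the finger path. Knob height matches its start value, so the pin is home. I'll descend over the block.

Emit:
{"api": "arm_command", "payload": {
  "deltas": [
    [0,0,0,2.6,-1.4,2,-0.6],
    [0,0,0,2.6,-1.4,6,-0.6],
    [0,0,0,2.6,-1.4,10,-0.6],
    [0,0,0,2.6,-1.4,12,-0.6],
    [0,0,0,2.6,-1.4,12,-0.6],
    [0,0,0,2.6,-1.4,12,-0.6],
    [0,0,0,2.6,-1.4,12,-0.6]
  ]
}}

```text
time_s: 10.82
tcp_pos: [0.532, -0.3022, 0.0676]
ee_rot: [[-0.441, -0.897, 0.003], [-0.897, 0.441, -0.002], [0.0, -0.004, -1.0]]
wrist_force: [0.5, -0.0, -0.2]
gripper_width: 0.797
gripper_force: 0.0
```

```bash
python3 -c "
from h import *
goal(.530,-.302,.026,153.8)"
```

```text
t 10.82 tcp [ 0.532  -0.3022  0.0676] F [ 0.48 -0.04 -0.2 ] w 0.797 gf 0.0
turn [-0.004 -0.     0.   ] cm [0.07 0.2  4.16] joints [-14.  30. -14.   0. -46. -12.]
```

Emit:
{"api": "arm_command", "payload": {
  "deltas": [
    [0,0,0,0,0.1,1.5,-0.6],
    [0,0,0,0,0.1,3,-0.6],
    [0,0,0,0,0.1,4,-0.6],
    [0,0,0,0,0.1,4,-0.6],
    [0,0,0,0,0.1,4,-0.4],
    [0,0,0,0,0.1,4,-0.2],
    [0,0,0,0,0.1,4,0],
    [0,0,0,0,0.1,4,0.2]
  ]
}}

```text
time_s: 11.48
tcp_pos: [0.53, -0.3022, 0.0267]
ee_rot: [[-0.443, -0.897, 0.002], [-0.897, 0.443, -0.001], [-0.0, -0.002, -1.0]]
wrist_force: [-0.8, -0.2, 0.5]
gripper_width: 0.594
gripper_force: 30.0
```

Emit:
{"api": "arm_command", "payload": {
  "deltas": [
    [0,0,0,0,0,0,1],
    [0,0,0,0,0,0,1],
    [0,0,0,0,0,0,1],
    [0,0,0,0,0,0,1],
    [0,0,0,0,0,-2,1],
    [0,0,0,0,0,-5,1],
    [0,0,0,0,0,-9,1],
    [0,0,0,0,0,-12,1]
  ]
}}

```text
time_s: 12.15
tcp_pos: [0.5294, -0.3021, 0.1475]
ee_rot: [[-0.443, -0.897, 0.0], [-0.897, 0.443, -0.001], [0.0, -0.001, -1.0]]
wrist_force: [-0.1, 0.3, -0.5]
gripper_width: 0.595
gripper_force: 30.0
```

Run:
```python
from h import *
import numpy as np
# bar y=-52 : from hole -60 (.5302,-.0239) and direction 100.7 deg
d=np.array([np.cos(np.radians(100.7)),np.sin(np.radians(100.7))])
p=np.array([.5302,-.0239])+.008*d;p2=np.array([.5226,.0153])-.032*d;print(p,p2)
goal(*((p+p2)/2),.14,190.7)
```

```text
[ 0.52871467 -0.0160391 ] [ 0.52854133 -0.01614361]
t 12.15 tcp [ 0.5294 -0.3021  0.1475] F [-0.06  0.28 -0.51] w 0.595 gf 30.0
turn [-0.    -0.    -0.645] cm [-25.61  12.74   0.73] joints [-15.  25.  -9.   0. -56. -12.]
```

Emit:
{"api": "arm_command", "payload": {
  "deltas": [
    [0,0,-0.645,-25.6,12.7,0,1],
    [0,0,-0.645,-25.6,12.7,0,1],
    [0,0,-0.645,-25.6,12.7,0,1],
    [0,0,-0.645,-25.6,12.7,0,1],
    [0,0,-0.645,-25.6,12.7,0,1],
    [0,0,-0.645,-25.6,12.7,0,1],
    [0,0,-0.645,-25.6,12.7,0,1],
    [0,0,-0.645,-25.6,12.7,0,1]
  ]
}}

```text
time_s: 12.82
tcp_pos: [0.5289, -0.0112, 0.1454]
ee_rot: [[0.191, -0.982, 0.001], [-0.982, -0.191, 0.001], [-0.001, -0.001, -1.0]]
wrist_force: [0.4, -0.1, -0.5]
gripper_width: 0.597
gripper_force: 30.0
```

Emit:
{"api": "arm_command", "payload": {
  "deltas": [
    [0,0,0,0,0,2,1],
    [0,0,0,0,0,4,1],
    [0,0,0,0,0,4.5,1],
    [0,0,0,0,0,4.5,1],
    [0,0,0,0,0,4.5,1]
  ]
}}

```text
time_s: 13.23
tcp_pos: [0.5291, -0.0166, 0.1007]
ee_rot: [[0.185, -0.983, -0.0], [-0.983, -0.185, -0.0], [0.0, 0.0, -1.0]]
wrist_force: [1.1, 0.7, -0.8]
gripper_width: 0.592
gripper_force: 30.0
```

Run:
```python
from h import *
W=capture("wrist");cv2.imwrite("pics/k.png",cv2.resize(W["pixels"],(768,576)))
goal(.5286,-.0161,.047,190.7)
```

```text
t 13.28 tcp [ 0.5296 -0.0165  0.1013] F [ 1.2   0.55 -0.09] w 0.591 gf 30.0
turn [-0.001 -0.    -0.001] cm [-0.05  0.1   5.43] joints [ 16.  21. -24.   0. -45.  -5.]
```

View pics/k.png

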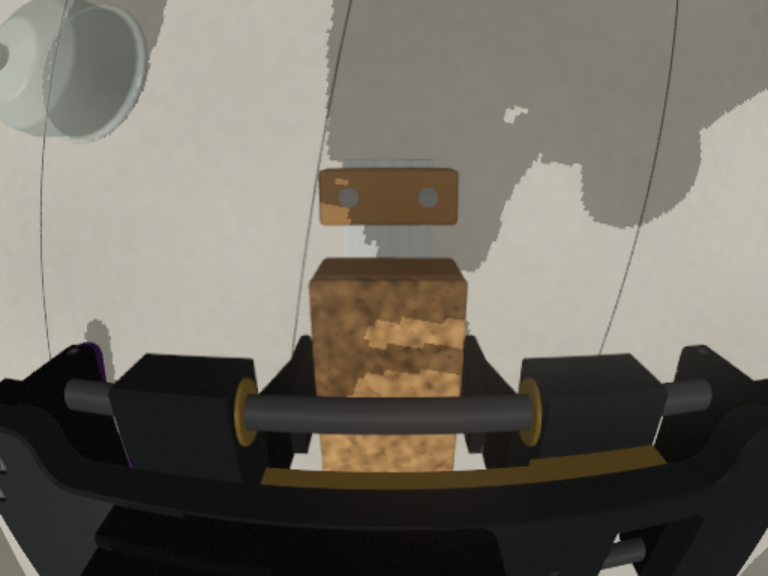

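The block (388,370) is held straight above the gap, aligned with the bar. The end stop's face edge is at row 225 and the block's far top edge at row 281. I'll check the clearance along the bar.

Run:
```python
from h import *
W=capture("wrist");s=sense();d=np.array([np.cos(np.radians(100.7)),np.sin(np.radians(100.7))]);n=np.array([d[1],-d[0]])
for nm,X,Y,z in(("blk far",388,281,.1085),("stop face",388,225,.042),("stopL",320,197,.042),("stopR",458,197,.042),("bL",311,285,.1085),("bR",466,285,.1085)):
    p=onz(W,X/1.5,Y/1.5,z,True)[:2]-np.array([.5286,-.0161]);print(nm,"y",(p@d*1000-52).round(1),"x",(p@n*1000).round(1))
goal(.5286,-.0161,.047,190.7,s)
```

```text
blk far y -91.8 x 1.4
stop face y -99.1 x 1.4
stopL y -112.5 x 32.6
stopR y -112.4 x -30.7
bL y -90.5 x 26.4
bR y -90.4 x -23.9
t 13.33 tcp [ 0.5297 -0.0164  0.1016] F [ 0.23 -0.42 -1.46] w 0.595 gf 30.0
turn [-0.002 -0.    -0.001] cm [-0.05  0.11  5.46] joints [ 16.  21. -24.   0. -45.  -5.]
```

Emit:
{"api": "arm_command", "payload": {
  "deltas": [
    [0,0,0,0.1,0,1.2,1],
    [0,0,0,0.1,0,2.4,1],
    [0,0,0,0.1,0,3.6,1],
    [0,0,0,0.1,0,4.5,1],
    [0,0,0,0.1,0,5.0,1],
    [0,0,0,0.1,0,5.2,1],
    [0,0,0,0.1,0,5.2,1],
    [0,0,0,0.1,0,5.2,1]
  ]
}}

```text
time_s: 14.0
tcp_pos: [0.5296, -0.0171, 0.0491]
ee_rot: [[0.185, -0.983, 0.001], [-0.983, -0.185, 0.0], [0.0, -0.001, -1.0]]
wrist_force: [-0.1, -0.4, -0.3]
gripper_width: 0.593
gripper_force: 30.0
```

Emit:
{"api": "arm_command", "payload": {
  "deltas": [
    [0,0,0,0,0,0.07,1],
    [0,0,0,0,0,0.13,1],
    [0,0,0,0,0,0.13,1]
  ]
}}

```text
time_s: 14.25
tcp_pos: [0.5292, -0.0171, 0.0475]
ee_rot: [[0.185, -0.983, 0.001], [-0.983, -0.185, 0.0], [-0.0, -0.001, -1.0]]
wrist_force: [0.3, -0.4, -0.5]
gripper_width: 0.596
gripper_force: 30.0
```

Emit:
{"api": "arm_command", "payload": {
  "deltas": [
    [0,0,0,0,0,0.05,1],
    [0,0,0,0,0,0.08,1],
    [0,0,0,0,0,0.08,1]
  ]
}}

```text
time_s: 14.5
tcp_pos: [0.5292, -0.0171, 0.0467]
ee_rot: [[0.185, -0.983, 0.0], [-0.983, -0.185, 0.0], [0.0, -0.0, -1.0]]
wrist_force: [-1.0, 0.3, 0.3]
gripper_width: 0.593
gripper_force: 30.0
```

Emit:
{"api": "arm_command", "payload": {
  "deltas": [
    [0,0,0,0,0,0.03,1],
    [0,0,0,0,0,0.05,1],
    [0,0,0,0,0,0.05,1]
  ]
}}

```text
time_s: 14.75
tcp_pos: [0.5292, -0.0171, 0.0467]
ee_rot: [[0.185, -0.983, 0.0], [-0.983, -0.185, -0.0], [0.0, -0.0, -1.0]]
wrist_force: [-2.6, 1.2, 4.8]
gripper_width: 0.595
gripper_force: 30.0
```

Seated on the bar with +4.8 N. I'll release and rise.

Emit:
{"api": "arm_command", "payload": {
  "deltas": [
    [0,0,0,0,0,0,-0.3],
    [0,0,0,0,0,0,-0.5],
    [0,0,0,0,0,0,-0.5],
    [0,0,0,0,0,0,-0.5],
    [0,0,0,0,0,-1,-0.5],
    [0,0,0,0,0,-4,-0.5],
    [0,0,0,0,0,-8,-0.5],
    [0,0,0,0,0,-12,-0.5]
  ]
}}

```text
time_s: 15.42
tcp_pos: [0.5284, -0.0174, 0.1673]
ee_rot: [[0.185, -0.983, -0.002], [-0.983, -0.185, -0.001], [0.0, 0.002, -1.0]]
wrist_force: [2.1, 0.6, 0.6]
gripper_width: 0.749
gripper_force: 0.0
```

Emit:
{"api": "arm_command", "payload": {
  "deltas": [
    [0,0,0,3,0,-3,-0.5],
    [0,0,0,7,0,-3,-0.5],
    [0,0,0,10,0,-3,-0.5],
    [0,0,0,10,0,-3,-0.5],
    [0,0,0,10,0,-3,-0.5]
  ]
}}

```text
time_s: 15.83
tcp_pos: [0.5474, -0.1168, 0.1965]
ee_rot: [[0.182, -0.983, 0.0], [-0.983, -0.182, 0.0], [-0.0, -0.0, -1.0]]
wrist_force: [-0.7, -0.4, -0.4]
gripper_width: 0.747
gripper_force: 0.0
```

Run:
```python
from h import *
a=capture("scene")["pixels"];b=capture("side")["pixels"];W=capture("wrist")["pixels"]
f=lambda p,s:cv2.resize(p,None,fx=s,fy=s,interpolation=cv2.INTER_CUBIC)
can=np.zeros((600,800,3),np.uint8);can[:240,:400]=f(a[160:220,240:340],4);can[240:560,:400]=f(b[190:270,220:320],4);can[:300,400:800]=f(W,400/512)
can[300:600,400:800]=f(a,400/512)
cv2.imwrite("pics/l.png",can)
goal(.5,0,.2,190)
```

```text
t 15.98 tcp [ 0.5473 -0.1148  0.196 ] F [-0.05 -0.56 -0.1 ] w 0.75 gf 0.0
turn [0.    0.    0.012] cm [-12.16   2.52  -0.39] joints [  5.  18. -13.  -0. -59.   6.]
```

View pics/l.png

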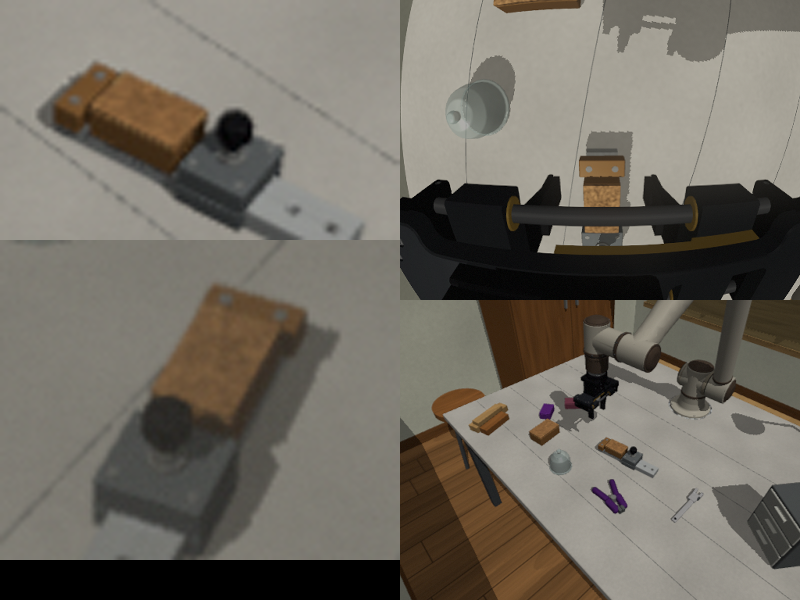

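The block (150,118) lies flat between end stop (85,98) and saddle (230,175), cork up. The knob is low and the bystanders haven't moved, so I'll hand in.

```bash
python3 -c "
from h import *
print(finish_job())"
```

```text
the job is handed in; nothing more can be done
None
```

The job is handed in: the saddle is one hole out (about 45 mm) with the pin snapped home, and the small oak block lies flat, cork up, between end stop and saddle, though the hand-in returned no verdict.

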